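# Size a hub pin in the gauge plate

### The job

Find the size of the mixer hub pin that hangs in the single white stand: starting at the tightest hole of the steel gauge plate and stepping down the row one hole at a time, press the pin's shank lightly on each hole until one lets it pass. Push it through that first passing hole until its collar sits flat on the plate, and leave it there, let go. Never force it (40 N at the most, knocks included), do not go on to a wider hole, and leave the spare pins in the rack and the other things where they are.

Things in the scene. Friction and masses are not known exactly. Their poses are not given: they have to be found in the camera images.
- pin_k_grip (a point): Loose upright steel pin, 0.12 to 0.24 kg: round handle 20 mm across, 48 mm tall; below it a collar 34 mm across, 6 mm thick; below that a round shank 45 mm long. The three pins differ only in shank: 15, 18 or 21 mm, not known which. Point: centre of the handle, on the axis (z up the pin); handle's top is 24 mm above, collar's underside 30 mm below, shank's foot 75 mm below.
- pin_m_grip (a point): Loose upright steel pin, 0.12 to 0.24 kg: round handle 20 mm across, 48 mm tall; below it a collar 34 mm across, 6 mm thick; below that a round shank 45 mm long. The three pins differ only in shank: 15, 18 or 21 mm, not known which. Point: centre of the handle, on the axis (z up the pin); handle's top is 24 mm above, collar's underside 30 mm below, shank's foot 75 mm below.
- pin_r_grip (a point): Loose upright steel pin, 0.12 to 0.24 kg: round handle 20 mm across, 48 mm tall; below it a collar 34 mm across, 6 mm thick; below that a round shank 45 mm long. The three pins differ only in shank: 15, 18 or 21 mm, not known which. Point: centre of the handle, on the axis (z up the pin); handle's top is 24 mm above, collar's underside 30 mm below, shank's foot 75 mm below.
- stand_top (a point): Centre of the socket's mouth on top of the single white plastic stand (66 x 66 x 55 mm, fixed): socket 26 mm in diameter, 53 mm deep. The pin to be gauged hangs in it by its collar.
- gauge: Rigid fixed steel hole gauge plate 60 x 190 x 12 mm on end feet (out to 125 mm from its centre), upper face 70 mm above the table, open below. Origin on the table under its centre; y along the four holes, 45 mm apart, hole1 (tightest) at -y to hole4 (widest). A pin's own hole is 1.2 mm wider than its shank; tighter holes stop it at the mouth. No pin passes hole1.
- hole1 (a point): Centre of the mouth, at the plate's upper face, of the tightest hole of the gauge plate, a round through-hole 13.2 mm in diameter with a sharp edge: a pin enters its own hole only within about 0.6 mm of centre (its foot has only a 0.5 mm chamfer). z points up, y along the row to the wider holes.
- hole2 (a point): Centre of the mouth, at the plate's upper face, of the second hole of the gauge plate, a round through-hole 16.2 mm in diameter with a sharp edge: a pin enters its own hole only within about 0.6 mm of centre (its foot has only a 0.5 mm chamfer). z points up, y along the row to the wider holes.
- hole3 (a point): Centre of the mouth, at the plate's upper face, of the third hole of the gauge plate, a round through-hole 19.2 mm in diameter with a sharp edge: a pin enters its own hole only within about 0.6 mm of centre (its foot has only a 0.5 mm chamfer). z points up, y along the row to the wider holes.
- hole4 (a point): Centre of the mouth, at the plate's upper face, of the widest hole of the gauge plate, a round through-hole 22.2 mm in diameter with a sharp edge: a pin enters its own hole only within about 0.6 mm of centre (its foot has only a 0.5 mm chamfer). z points up, y along the row to the wider holes.
- rack_a (a point): Centre of the mouth of one socket of the fixed white plastic rack (60 x 130 x 55 mm) that holds the two spare pins; its sockets are like the stand's, 64 mm apart.
- rack_b (a point): The rack's other socket, likewise.
- bowl: A bystander; leave it where it is. Open steel bowl, 120 mm across, 50 mm high; origin under its centre.
- jar: A bystander; leave it where it is. White closed jar, 64 mm across, 90 mm high; origin under its centre.
- wrench: A bystander; leave it where it is. Steel wrench lying flat, some 0.18 m long; origin near its middle.

How it is judged (in metres and radians):
On the way, in this order (a step that is already met when the one before it is completed fails the run):
1. the pin is tried, under light pressure, on the tightest hole (hole1), which refuses it (((horizontal distance between pin_r_grip and hole1 below 0.005 m and contact force between pin_r and gauge above 1 N and z of pin_r_grip in the frame of hole1 above 0.07 m) or (horizontal distance between pin_k_grip and hole1 below 0.005 m and contact force between pin_k and gauge above 1 N and z of pin_k_grip in the frame of hole1 above 0.07 m) or (horizontal distance between pin_m_grip and hole1 below 0.005 m and contact force between pin_m and gauge above 1 N and z of pin_m_grip in the frame of hole1 above 0.07 m))), for 0.02 s.
2. the next hole (hole2) is tried: it refuses the pin, or the pin enters it (((horizontal distance between pin_r_grip and hole2 below 0.004 m and z of pin_r_grip in the frame of hole2 below 0.069 m) or (horizontal distance between pin_k_grip and hole2 below 0.005 m and contact force between pin_k and gauge above 1 N and z of pin_k_grip in the frame of hole2 above 0.07 m) or (horizontal distance between pin_m_grip and hole2 below 0.005 m and contact force between pin_m and gauge above 1 N and z of pin_m_grip in the frame of hole2 above 0.07 m))), for 0.02 s.
3. the pin goes deeper in hole2 if it passed there; otherwise hole3 is tried and refuses it or lets it enter (((horizontal distance between pin_r_grip and hole2 below 0.004 m and z of pin_r_grip in the frame of hole2 below 0.063 m) or (horizontal distance between pin_k_grip and hole3 below 0.004 m and z of pin_k_grip in the frame of hole3 below 0.067 m) or (horizontal distance between pin_m_grip and hole3 below 0.005 m and contact force between pin_m and gauge above 1 N and z of pin_m_grip in the frame of hole3 above 0.07 m))), for 0.02 s.
4. the pin is pushed home, collar down on the plate, in the first hole that passes it (((horizontal distance between pin_r_grip and hole2 below 0.003 m and z of pin_r_grip in the frame of hole2 below 0.032 m and angle between pin_r_grip's own z axis and vertical below 0.06 rad) or (horizontal distance between pin_k_grip and hole3 below 0.003 m and z of pin_k_grip in the frame of hole3 below 0.032 m and angle between pin_k_grip's own z axis and vertical below 0.06 rad) or (horizontal distance between pin_m_grip and hole4 below 0.003 m and z of pin_m_grip in the frame of hole4 below 0.032 m and angle between pin_m_grip's own z axis and vertical below 0.06 rad))), for 0.1 s.
At the end, for the whole second after the job is handed in: The pin from the stand hangs in the first (tightest) hole that passes it: axis within 3 mm of the hole's, collar within 2 mm of the plate's upper face, upright within 0.06 rad, at rest (below 0.02 m/s). The two spares are still in the rack ((((horizontal distance between pin_r_grip and hole2 below 0.003 m and z of pin_r_grip in the frame of hole2 below 0.032 m and angle between pin_r_grip's own z axis and vertical below 0.06 rad) and linear speed of pin_r below 0.02 m/s) or ((horizontal distance between pin_k_grip and hole3 below 0.003 m and z of pin_k_grip in the frame of hole3 below 0.032 m and angle between pin_k_grip's own z axis and vertical below 0.06 rad) and linear speed of pin_k below 0.02 m/s) or ((horizontal distance between pin_m_grip and hole4 below 0.003 m and z of pin_m_grip in the frame of hole4 below 0.032 m and angle between pin_m_grip's own z axis and vertical below 0.06 rad) and linear speed of pin_m below 0.02 m/s))); the robot touches nothing.
It fails at once if the pin is pressed on the gauge with more than 40 N (contact force between any of pin_r, pin_k, pin_m and gauge above 40 N).
It fails at once if the pin is put into a hole wider than the first one that passes it ((horizontal distance between pin_r_grip and hole3 below 0.01 m and z of pin_r_grip in the frame of hole3 below 0.068 m) or (horizontal distance between pin_r_grip and hole4 below 0.01 m and z of pin_r_grip in the frame of hole4 below 0.068 m) or (horizontal distance between pin_k_grip and hole4 below 0.01 m and z of pin_k_grip in the frame of hole4 below 0.068 m)).
It fails at once if a spare pin is taken out of the rack (not (distance between any of pin_r_grip, pin_k_grip, pin_m_grip and rack_a below 0.045 m) or not (distance between any of pin_r_grip, pin_k_grip, pin_m_grip and rack_b below 0.045 m)).
It fails at once if the bowl, jar or wrench is moved by more than 30 mm (distance of any of bowl, jar, wrench from where it was at the start of the episode above 0.03 m).
It also fails if it takes over 67 s, if anything falls off the work surface, if the arm or the gripper's body presses on something with over 40 N, if the wrist force passes 120 N, or if a joint passes its speed limit or range.

### The arm

A 6-joint arm with a two-finger parallel gripper is mounted at the origin on the work surface. World frame = base frame: x ahead of the robot, y to its left, z up, the work surface at z = 0. Lengths are in m, angles in degrees, forces in N, time in s.
With the tool pointing down it reaches from about 0.375 to 0.925 m from the base axis. Payload 5.7 kg.
Tool frame: the origin (TCP) lies on the centre line of the jaws, within the pads' length; the fingertips stand 25 mm ahead of it and the grasp point (between the pads) lies 6 mm ahead of it; z points along the fingers, y is the line along which they close (so a half turn about z gives the same grasp; the last joint's range is limited). The gripper opens to 85 mm and grips with 20 to 120 N. Pads are 22 mm wide; open, the fingers measure 114 mm over their backs; the gripper's body (76 mm by 85 mm) begins 54 mm behind the grasp point. The pads swing forward as they close: fully open they stand 13 mm farther back than shut.
Start: joints at [-82.34, 20.558, 86.54, -0, 72.909, -6.595], TCP at [0.148, -0.581, 0.228] pointing down, gripper open.
Joint ranges: [-170.27, 170.27], [-57.76, 135], [12.27, 136.19], [-55.21, 235.2], [11.17, 155.16], [-170.74, 170.74]. Speed limits (degrees/s): [136.94, 136.94, 180, 180, 180, 180].

### API

Orientations are given as [roll, pitch, yaw] about the fixed x, y, z axes, in that order (R = Rz(yaw) Ry(pitch) Rx(roll)).
In Python, from station import manip gives the robot as it stands.
- The arm moves only by the shell command python3 -m handwheel 'ROWS'. ROWS is JSON, a list of rows, each a list of 3 entries, a list of its own where there are three numbers: the shift along the tool's x, y, z in mm, then the turn, a rotation vector about the tool's x, y, z in rad, then the opening, from 0 (shut) to 1 (fully open). In form: [[[x, y, z], [rx, ry, rz], gripper], ...]. A call has 1 to 20 rows; each row shifts and turns the commanded pose from where the row before left it, along the tool's axes as they then stand; what a row does not reach is not made up. A row lasts 1/8 s, in which the tool goes at most 62.5 mm and 10.7 degrees, less where a joint would pass 70% of its speed; a pose out of reach is approached as far as the arm can. A call with a gripper value outside its range is refused whole. The fingers move at their own pace and stop on an object; the grip force is fixed at half the most. Time passes only in rows, so rows that do not move let the fingers close. It gives the time, the measured TCP pose, the force, the opening and the grip force at its end, in the units of the state.
- manip.state(): the state, without advancing time (a new reading comes with each control period).
- manip.grab_frame(name): name is "scene" or "top" or "wrist"; returns a dict with "color" (400x640x3 uint8, red, green, blue), "range_z" (400x640 float32, m along the optical axis (not along the pixel's ray), 0 where there is no reading), "mtx" (3x3 intrinsics, pixels), "dist_coeffs" ([k1, k2, p1, p2, k3] as OpenCV has them; the pictures are not rectified), "position" and "rotation" of the camera in the world; the wrist camera has in their place "tool_from_camera" (4x4, takes a point from camera to tool coordinates, whose origin is the TCP and whose axes are the flange's). Camera axes: x right, y up, looking along -z (the intrinsics and any distortion apply to the point x, -y, -z); pixel columns grow to the right and rows downward; lengths in m; the calibration is good to about 2 mm. A picture is of the moment at which its call begins: read the wrist's pose just before it.
- manip.hand_in(): hands the job in; it is judged then, once.
The state is a dict: "time_s": time; "q": joint angles; "joint_vel": joint speeds; "effort": joint torques, N m; "position": TCP position; "tool_rot": TCP orientation; "ft_force": force on the tool from outside, world axes, zero at the start; "ft_torque": the same for the moment, N m; "width": finger opening in m; "grip_force": force on a finger pad.
Only numpy, scipy, OpenCV 4.12 (cv2) and the standard library are available. Lean on these libraries where they do the work, as an engineer would, in place of code of your own. Each camera call takes 0.05 s, during which the arm holds its last target. There are 200 camera calls.

## Working session

There is one attempt and no reset: what is moved stays moved. The work goes in short steps, Python scripts to look and compute and a shell command to move; the robot and the scene stay as the last step left them, time stands still between calls to the robot, and variables do not carry over. Pictures are saved under pics/ and viewed, at most 10 in all, crops included, and the job is handed in when it is done.

```bash
ls; mkdir -p pics; cat > h.py <<'E'
from station import manip
import numpy as np, cv2
from scipy.spatial.transform import Rotation as R
def grab(n):
    s=manip.state(); f=manip.grab_frame(n); f['s']=s
    if n=='wrist':
        T=np.eye(4); T[:3,:3]=R.from_euler('xyz',s['tool_rot'],degrees=True).as_matrix(); T[:3,3]=s['position']
        W=T@np.array(f['tool_from_camera']); f['P']=W[:3,3]; f['Rm']=W[:3,:3]
    else:
        f['P']=np.array(f['position']); r=np.array(f['rotation']); f['Rm']=r if r.shape==(3,3) else R.from_euler('xyz',r,degrees=True).as_matrix()
    return f
def ray(f,uv):
    p=cv2.undistortPoints(np.array(uv,float).reshape(-1,1,2),np.array(f['mtx']),np.array(f['dist_coeffs'])).reshape(-1,2)
    d=np.c_[p[:,0],-p[:,1],-np.ones(len(p))]
    return d@f['Rm'].T
def atz(f,uv,z):
    d=ray(f,uv); return f['P']+d*((z-f['P'][2])/d[:,2])[:,None]
def cloud(f):
    h,w=f['range_z'].shape; v,u=np.mgrid[:h,:w]
    d=ray(f,np.c_[u.ravel(),v.ravel()]); return (f['P']+d*f['range_z'].ravel()[:,None]).reshape(h,w,3)
def save(f,n): cv2.imwrite(n,f['color'][:,:,::-1])
E
python3 - <<'E'
from h import *
print(manip.state())
for n in ('top','scene'):
    f=grab(n); save(f,f'pics/{n}0.png'); print(n,f['P'],f['Rm'],f['mtx'],f['dist_coeffs'],(f['range_z']>0).mean())
f=grab('wrist'); print(f['tool_from_camera'])
E
cd pics; python3 -c "
import cv2,numpy as np
"
```

```text
pics
{'time_s': 0.0, 'q': array([-8.23385317e+01,  2.05972051e+01,  8.65968593e+01,  2.59895878e-04,
        7.29087032e+01, -6.59413977e+00]), 'joint_vel': array([ 0.02670803,  0.04224315, -0.01384642,  0.03045224,  0.03181678,
        0.02574298]), 'effort': array([-5.72341887e-04, -5.27622092e+01, -2.78619844e+01, -5.56496489e-04,
        1.28775203e-02, -3.94511721e-05]), 'position': array([ 0.14766017, -0.58086224,  0.22727531]), 'tool_rot': array([-1.79897941e+02, -1.20480044e-02,  1.42555208e+01]), 'ft_force': array([-0.53194418,  0.23099006, -0.07722406]), 'ft_torque': array([ 0.02888856, -0.03951443, -0.03676357]), 'grip_force': 0.0, 'width': 0.08502272865281015}
top [0.40377905 0.02628082 1.19560571] [[ 0.02163192  0.99002049 -0.1392533 ]
 [-0.99944065  0.02496725  0.02224919]
 [ 0.02550392  0.13869412  0.99000681]] [[416.1828662    0.         318.21861087]
 [  0.         416.1828662  198.72360416]
 [  0.           0.           1.        ]] [0.03745036 0.         0.         0.         0.        ] 0.99578125
scene [0.96874976 0.66871021 0.87276532] [[-0.84832843 -0.37873491  0.3699983 ]
 [ 0.52946946 -0.6055145   0.59415005]
 [-0.00098603  0.69993718  0.71420373]] [[424.00643916   0.         319.16722639]
 [  0.         424.00643916 199.6559322 ]
 [  0.           0.           1.        ]] [-0.03253521  0.          0.          0.          0.        ] 0.99615625
[[ 2.09563947e-04  9.61635276e-01  2.74331099e-01  6.99609466e-02]
 [ 9.99999978e-01 -1.93412976e-04 -8.59224548e-05 -2.03558182e-03]
 [-2.95668693e-05  2.74331111e-01 -9.61635295e-01 -1.45627324e-01]
 [ 0.00000000e+00  0.00000000e+00  0.00000000e+00  1.00000000e+00]]
```

View pics/top0.png

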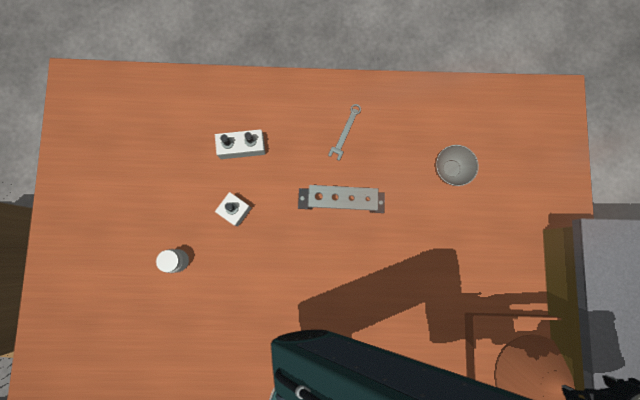

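View pics/scene0.png

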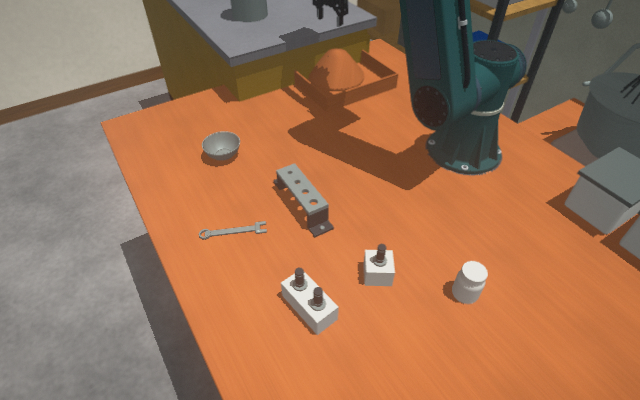

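The top view shows the stand with its pin at (232,208), the gauge plate from (303,197) to (380,200) with its widest hole at left (319,196), and the rack at (240,143), bowl, jar and wrench clear. The scene view confirms the same layout.

```bash
python3 - <<'E'
from h import *
np.set_printoptions(precision=4,suppress=True)
f=grab('top'); C=cloud(f)
print('holes',atz(f,[[319,196],[334,197],[351,198],[367.5,199]],.07))
for (u,v) in [(232,207),(227,142),(251,139)]: print('pin px',C[v-1:v+2,u-1:u+2].reshape(-1,3).round(3)[::4])
f2=grab('scene'); C2=cloud(f2)
for nm,c in (('top',C),('scene',C2)):
    P=c.reshape(-1,3)
    m=(P[:,2]>.04)&(P[:,2]<.2)&(P[:,0]>.3)&(P[:,0]<.7)&(P[:,1]>-.2)&(P[:,1]<.4)
    g=m&(P[:,2]>.06)&(P[:,2]<.08)&(P[:,1]<.16)&(P[:,1]>-.12)&(P[:,0]<.52)
    q=P[g][:,:2].astype(np.float32); print(nm,'gauge',cv2.minAreaRect(q),np.median(P[g][:,2]))
    st=m&(P[:,2]<.058)&(P[:,2]>.05)&(P[:,0]<.48)&(P[:,1]>.18)&(P[:,0]>.34)
    print('stand',cv2.minAreaRect(P[st][:,:2].astype(np.float32)),np.median(P[st][:,2]))
    h=m&(P[:,2]>.075)&(P[:,1]>.17)&(P[:,1]<.34)&(P[:,0]<.47)&(P[:,0]>.36)
    print('handle',P[h].mean(0),P[h].min(0),P[h].max(0))
E
```

```text
holes [[ 0.5697 -0.001   0.07  ]
 [ 0.568  -0.0421  0.07  ]
 [ 0.5664 -0.0887  0.07  ]
 [ 0.5647 -0.134   0.07  ]]
pin px [[0.532 0.23  0.106]
 [0.53  0.228 0.103]
 [0.529 0.229 0.083]]
pin px [[0.709 0.254 0.098]
 [0.71  0.253 0.085]
 [0.71  0.252 0.076]]
pin px [[0.717 0.189 0.105]
 [0.718 0.188 0.093]
 [0.719 0.187 0.079]]
top gauge ((0.0, 0.0), (0.0, 0.0), 0.0) nan
stand ((0.3917442262172699, 0.3721289336681366), (0.06460011005401611, 0.025021910667419434), 12.007416725158691) 0.055883239006291774
  return _methods._mean(a, axis=axis, dtype=dtype,
  ret = ret.dtype.type(ret / rcount)
<stdin>:15: RuntimeWarning: Mean of empty slice.
  ret = um.true_divide(
Traceback (most recent call last):
ValueError: zero-size array to reduction operation minimum which has no identity
```

```bash
python3 -m handwheel '[[[38,-28,0],[0,0,0],1],[[38,-28,0],[0,0,0],1],[[38,-28,0],[0,0,0],1],[[38,-28,0],[0,0,0],1],[[38,-28,0],[0,0,0],1],[[38,-28,0],[0,0,0],1],[[38,-28,0],[0,0,0],1],[[38,-28,0],[0,0,0],1],[[38,-28,0],[0,0,0],1],[[38,-28,0],[0,0,0],1],[[38,-28,0],[0,0,0],1],[[38,-28,0],[0,0,0],1],[[38,-28,0],[0,0,0],1],[[38,-28,0],[0,0,0],1],[[0,0,0],[0,0,0.124],1],[[0,0,0],[0,0,0.124],1],[[0,0,0],[0,0,0],1],[[0,0,0],[0,0,0],1]]'
python3 - <<'E'
from h import *
f=grab('wrist'); save(f,'pics/w1.png'); print(f['s']['position'],f['s']['tool_rot'],f['mtx'],f['dist_coeffs'])
E
```

```text
time_s: 2.5
position: [0.5667, -0.0706, 0.2281]
tool_rot: [-180.0, 0.0, 0.2]
ft_force: [0.9, -0.4, -0.2]
width: 0.0855
grip_force: 0.0
[ 0.56672038 -0.07064606  0.22806085] [-1.79991862e+02  8.76190701e-03  1.68809014e-01] [[344.9635251    0.         317.8326692 ]
 [  0.         344.9635251  196.22787371]
 [  0.           0.           1.        ]] [-0.06454254  0.          0.          0.          0.        ]
```

View pics/w1.png

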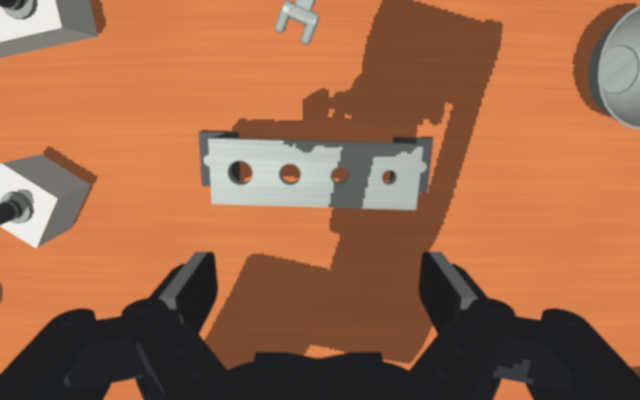

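The wrist view shows the gauge with holes at (240,173), (289,174), (340,175), (389,177), tightest at right. I'll fit all four hole rims jointly, from two opposite yaws to cancel the camera offset.

```bash
cat >> h.py <<'E'
def rect(f,c,z,half,res=0.0002):
    n=int(2*half/res)+1; a=np.linspace(-half,half,n); X,Y=np.meshgrid(a,a,indexing='ij')
    W=np.stack([c[0]+X,c[1]+Y,np.full_like(X,z)],-1).reshape(-1,3)
    p=(W-f['P'])@f['Rm']; p=np.c_[p[:,0],-p[:,1],-p[:,2]]
    uv=cv2.projectPoints(p,np.zeros(3),np.zeros(3),np.array(f['mtx']),np.array(f['dist_coeffs']))[0].reshape(n,n,2).astype(np.float32)
    return cv2.remap(f['color'],uv[...,0],uv[...,1],cv2.INTER_CUBIC).astype(float)
RAD=np.array([13.2,16.2,19.2,22.2])/2000
OFF=np.array([-67.5,-22.5,22.5,67.5])/1000
def holes(f,c0,yaw0=-2.0,z=0.07):
    """joint fit of gauge centre and yaw; returns c,yaw,score"""
    from scipy.ndimage import map_coordinates,gaussian_filter
    from scipy.optimize import minimize
    half,res=0.12,0.0003; I=gaussian_filter(rect(f,c0,z,half,res),(2,2,0))
    G=[np.gradient(I[...,k]) for k in range(3)]; GX=np.stack([g[0] for g in G]);GY=np.stack([g[1] for g in G])
    t=np.linspace(0,2*np.pi,120,endpoint=False); ct,st=np.cos(t),np.sin(t)
    def score(p):
        a=np.radians(p[2]); s=0
        for o,r in zip(OFF,RAD):
            x=p[0]-np.sin(a)*o+r*ct; y=p[1]+np.cos(a)*o+r*st
            ij=np.array([(x+half)/res,(y+half)/res])
            g=sum((map_coordinates(GX[k],ij,order=1)*ct+map_coordinates(GY[k],ij,order=1)*st)**2 for k in range(3))
            s+=np.minimum(np.sqrt(g),25).mean()
        return -s
    best=min(((score((x,y,w)),x,y,w) for x in np.arange(-.008,.0081,.001) for y in np.arange(-.008,.0081,.001) for w in yaw0+np.arange(-2,2.1,1)))
    m=minimize(score,best[1:],method='Nelder-Mead',options=dict(initial_simplex=np.array(best[1:])+np.array([[0,0,0],[.0008,0,0],[0,.0008,0],[0,0,.5]]),xatol=1e-6))
    return np.array(c0)[:2]+m.x[:2],m.x[2],m.fun
E
python3 -m handwheel '[[[0,0,20],[0,0,0],1],[[0,0,18],[0,0,0],1],[[0,0,0],[0,0,0],1],[[0,0,0],[0,0,0],1]]'
python3 - <<'E'
from h import *
f=grab('wrist'); print(f['s']['position'],f['s']['tool_rot']); print(holes(f,(.567,-.066)))
C=cloud(f); P=C.reshape(-1,3); g=(abs(P[:,0]-.567)<.02)&(abs(P[:,1]+.066)<.08)&(P[:,2]>.05)&(P[:,2]<.09); print(np.median(P[g][:,2]))
E
python3 -m handwheel '[[[0,0,0],[0,0,-0.185],1],[[0,0,0],[0,0,-0.185],1],[[0,0,0],[0,0,-0.185],1],[[0,0,0],[0,0,-0.185],1],[[0,0,0],[0,0,-0.185],1],[[0,0,0],[0,0,-0.185],1],[[0,0,0],[0,0,-0.185],1],[[0,0,0],[0,0,-0.185],1],[[0,0,0],[0,0,-0.185],1],[[0,0,0],[0,0,-0.185],1],[[0,0,0],[0,0,-0.185],1],[[0,0,0],[0,0,-0.185],1],[[0,0,0],[0,0,-0.185],1],[[0,0,0],[0,0,-0.185],1],[[0,0,0],[0,0,-0.185],1],[[0,0,0],[0,0,-0.185],1],[[0,0,0],[0,0,-0.181],1],[[0,0,0],[0,0,0],1],[[0,0,0],[0,0,0],1]]'
python3 - <<'E'
from h import *
f=grab('wrist'); print(f['s']['position'],f['s']['tool_rot']); print(holes(f,(.567,-.066)))
f=grab('wrist'); print(f['s']['position'],f['s']['tool_rot']); print(holes(f,(.567,-.066)))
C=cloud(f); P=C.reshape(-1,3); g=(abs(P[:,0]-.567)<.02)&(abs(P[:,1]+.066)<.08)&(P[:,2]>.05)&(P[:,2]<.09); print(np.median(P[g][:,2]))
E
```

```text
time_s: 3.05
position: [0.5672, -0.0708, 0.1907]
tool_rot: [180.0, -0.0, 0.1]
ft_force: [0.6, 0.0, -0.1]
width: 0.0851
grip_force: 0.0
[ 0.56719717 -0.07080507  0.19073741] [ 1.79994491e+02 -4.35476011e-02  6.39254865e-02]
(array([ 0.56963498, -0.06543416]), np.float64(-1.6101079553607893), np.float64(-73.10007602688873))
0.06976307318722313
time_s: 5.48
position: [0.5671, -0.0706, 0.1906]
tool_rot: [-180.0, 0.1, 179.8]
ft_force: [-0.4, 0.7, -0.4]
width: 0.0851
grip_force: 0.0
[ 0.56713701 -0.07064407  0.19064083] [-1.79993553e+02  5.02997350e-02  1.79816834e+02]
(array([ 0.56946372, -0.06540562]), np.float64(-1.5955680493270927), np.float64(-55.57881329421723))
[ 0.56703155 -0.07061233  0.19051787] [-1.79998250e+02  3.55185005e-02  1.79853164e+02]
(array([ 0.56945682, -0.06539158]), np.float64(-1.5958666398317052), np.float64(-55.58071776029445))
0.06992634648330925
```

```bash
python3 -m handwheel '[[[6,50,-8],[0,0,0],1],[[6,50,-8],[0,0,0],1],[[6,50,-8],[0,0,0],1],[[6,50,-8],[0,0,0],1],[[6,50,-8],[0,0,0],1],[[6,50,-8],[0,0,0],1],[[0,0,0],[0,0,0],1],[[0,0,0],[0,0,0],1]]'
python3 - <<'E'
from h import *
f=grab('wrist'); save(f,'pics/w2.png'); print(f['s']['position'],f['s']['tool_rot'])
C=cloud(f); P=C.reshape(-1,3); k=(abs(P[:,0]-.53)<.04)&(abs(P[:,1]-.23)<.04)
v,u=np.divmod(np.where(k&(P[:,2]>.1)&(P[:,2]<.13))[0],640); print('handle top px',u.mean(),v.mean(),u.min(),u.max(),v.min(),v.max())
q=P[k&(P[:,2]>.1)&(P[:,2]<.13)]; print(len(q),q.mean(0),np.median(q[:,2]),q.min(0),q.max(0))
q=P[k&(P[:,2]>.05)&(P[:,2]<.0575)]; print(cv2.minAreaRect(q[:,:2].astype(np.float32)),np.median(q[:,2]))
q=P[k&(P[:,2]>.0585)&(P[:,2]<.064)]; print('collar',len(q),cv2.minEnclosingCircle(q[:,:2].astype(np.float32)),np.median(q[:,2]))
E
```

```text
time_s: 6.58
position: [0.5306, 0.2292, 0.238]
tool_rot: [-180.0, -0.0, -180.0]
ft_force: [0.9, -0.8, -0.3]
width: 0.0853
grip_force: 0.0
[0.53058668 0.22917238 0.2379833 ] [-1.79966323e+02 -1.23368005e-02 -1.79985018e+02]
handle top px 326.7918367346939 187.78775510204082 315 339 176 200
490 [0.53221123 0.23855884 0.1083209 ] 0.10883349281491933 [0.52286556 0.2287799  0.10103853] [0.54308549 0.24891117 0.11060502]
((0.5335642099380493, 0.23875708878040314), (0.06638070195913315, 0.06641324609518051), 56.2153434753418) 0.05494917705009217
collar 431 ((0.5331407189369202, 0.2387569546699524), 0.016891339793801308) 0.06087352379677852
```

View pics/w2.png

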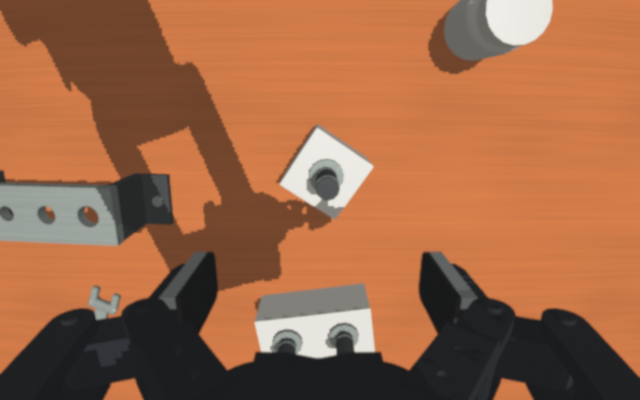

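The pin in the stand is at about (326,188), standing clear of the rack and jar. Descend and grip.

```bash
python3 -m handwheel '[[[-2.5,9.6,0],[0,0,0],1],[[0,0,30],[0,0,0],1],[[0,0,30],[0,0,0],1],[[0,0,30],[0,0,0],1],[[0,0,28],[0,0,0],1],[[0,0,20],[0,0,0],1],[[0,0,8],[0,0,0],1],[[0,0,0],[0,0,0],0],[[0,0,0],[0,0,0],0],[[0,0,0],[0,0,0],0],[[0,0,0],[0,0,0],0],[[0,0,0],[0,0,0],0],[[0,0,0],[0,0,0],0],[[0,0,0],[0,0,0],0],[[0,0,0],[0,0,0],0]]'
```

```text
time_s: 8.5
position: [0.5339, 0.239, 0.093]
tool_rot: [180.0, 0.1, -180.0]
ft_force: [-0.7, -2.6, 6.9]
width: 0.0173
grip_force: 58.4
```

```bash
python3 -m handwheel '[[[0,0,-10],[0,0,0],0],[[0,0,-25],[0,0,0],0],[[0,0,-35],[0,0,0],0],[[0,0,-40],[0,0,0],0],[[0,0,0],[0,0,0],0],[[0,0,0],[0,0,0],0]]'
python3 - <<'E'
from h import *
f=grab('wrist'); print(f['s']['position'],f['s']['tool_rot'],f['s']['ft_force'],f['s']['ft_torque'])
save(f,'pics/w3full.png'); c=f['color'][130:330,220:420,::-1]; cv2.imwrite('pics/w3.png',cv2.resize(c,None,fx=3,fy=3,interpolation=cv2.INTER_CUBIC))
E
```

```text
time_s: 9.25
position: [0.5326, 0.2389, 0.2017]
tool_rot: [-180.0, -0.1, -180.0]
ft_force: [-0.5, 0.3, -2.0]
width: 0.0174
grip_force: 58.6
[0.53255083 0.23894421 0.20165969] [-1.79996939e+02 -5.64437992e-02 -1.79983188e+02] [-0.49915089  0.27256212 -2.04623527] [ 0.02344405 -0.02307997  0.00424143]
```

View pics/w3.png

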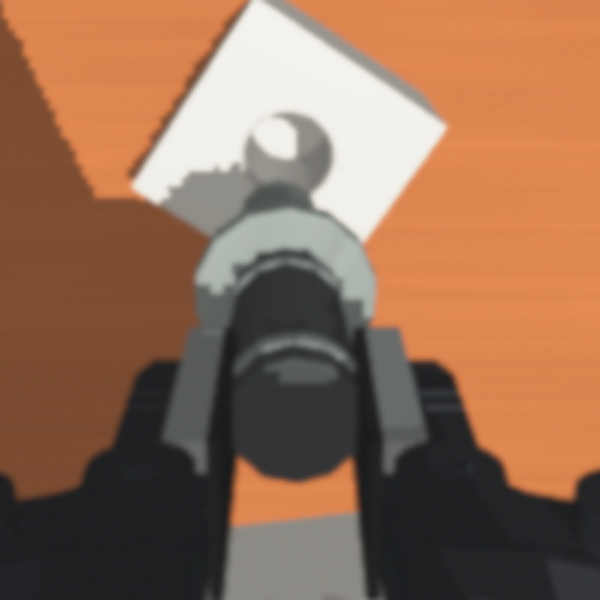

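The pin hangs in the jaws, roughly upright; its shank tip peeks out at about (280,185) of the crop, above the empty socket. Measure its offset in the tool frame.

```bash
cat > pin.py <<'E'
from h import *
from scipy.optimize import least_squares
np.set_printoptions(precision=2,suppress=True)
def tool(f):
    C=cloud({**f,'P':np.array(f['tool_from_camera'])[:3,3],'Rm':np.array(f['tool_from_camera'])[:3,:3]})
    return C.reshape(-1,3)*1000
Q=[]
for _ in range(4):
    f=grab('wrist'); Q.append(tool(f))
    if _==0: print(f['s']['position'],f['s']['tool_rot'],f['s']['ft_force'])
Q=np.mean(Q,0); Q=Q[(abs(Q[:,0])<25)&(abs(Q[:,1])<20)]
top=Q[(Q[:,2]>-25)&(Q[:,2]<-14)&(abs(Q[:,1])<9)]; print('top',len(top),top.mean(0),np.median(top[:,2]),top.min(0),top.max(0))
def wall(lo,hi,r,nm):
    w=Q[(Q[:,2]>lo)&(Q[:,2]<hi)&(Q[:,0]>2)]
    m=least_squares(lambda p:np.hypot(w[:,0]-p[0],w[:,1]-p[1])-r,[0,0],loss='soft_l1',f_scale=.3)
    print(nm,len(w),m.x,np.median(abs(m.fun)))
    return w
for l in range(-14,28,7): wall(l,l+7,10,('handle',l))
c=Q[(Q[:,2]>25)&(Q[:,2]<45)]; print('collar',np.histogram(c[:,2],np.arange(25,46,1)),c[c[:,2]<36].max(0),c[c[:,2]<36].min(0))
cc=c[c[:,2]<34]; print(cv2.minEnclosingCircle(cc[:,:2].astype(np.float32)))
s=Q[(Q[:,2]>45)&(Q[:,2]<95)]; print('shank',len(s)); 
if len(s): print(s.min(0),s.max(0),np.median(s,0))
E
python3 pin.py
```

```text
[0.53 0.24 0.2 ] [-179.97   -0.14 -179.99] [ 0.05 -0.62 -1.69]
top 1537 [  1.84   0.59 -16.6 ] -16.310595201778188 [-10.83  -8.96 -24.96] [ 24.68   8.91 -14.02]
('handle', -14) 577 [1.51 1.2 ] 2.648120193075444
('handle', -7) 251 [0.38 1.67] 0.121722795911122
('handle', 0) 192 [0.33 1.36] 0.12391677070162999
('handle', 7) 186 [0.33 1.09] 0.10248900103249525
('handle', 14) 169 [0.33 0.81] 0.11716582044665635
('handle', 21) 164 [0.66 0.54] 0.18878177298571064
collar (array([ 12,   2,  10,  19,  23, 136, 694, 330,  31,  28,  24,  20,   2,
         0,   0,   0,   0,   0,   0,   0]), array([25, 26, 27, 28, 29, 30, 31, 32, 33, 34, 35, 36, 37, 38, 39, 40, 41,
       42, 43, 44, 45])) [17.61 16.66 35.97] [ -7.59 -16.08  25.02]
((1.1801501512527466, 0.2859048843383789), 16.93108558654785)
shank 160
[  1.24 -19.11  51.26] [23.75 18.96 93.95] [ 8.68 -1.87 73.27]
```

```bash
python3 -m handwheel '[[[0,-30,0],[0,0,0],0],[[0,-35,0],[0,0,0],0],[[0,-35,0],[0,0,0],0],[[0,-20,0],[0,0,0],0],[[0,0,0],[0,0,0],0],[[0,0,0],[0,0,0],0]]'
python3 pin.py | grep -v collar
python3 - <<'E'
from h import *
f=grab('wrist'); c=f['color'][160:260,270:370,::-1]; cv2.imwrite('pics/w4.png',cv2.resize(c,None,fx=6,fy=6,interpolation=cv2.INTER_CUBIC)); np.save('f4.npy',f,allow_pickle=True)
E
```

```text
time_s: 10.25
position: [0.5333, 0.1197, 0.202]
tool_rot: [180.0, -0.0, -180.0]
ft_force: [-0.7, 0.1, -0.9]
width: 0.0175
grip_force: 58.7
[0.53 0.12 0.2 ] [ 179.95   -0.01 -180.  ] [-0.74  0.13 -0.92]
top 1542 [  1.91   0.59 -16.6 ] -16.31487581911291 [-10.72  -8.94 -24.92] [ 24.78   8.92 -14.02]
('handle', -14) 567 [1.23 1.55] 2.2822062775865835
('handle', -7) 251 [0.38 1.62] 0.13577690942278053
('handle', 0) 199 [0.31 1.35] 0.10163854479333878
('handle', 7) 185 [0.32 1.08] 0.1000650710642006
('handle', 14) 167 [0.31 0.79] 0.09742240858941287
('handle', 21) 162 [0.63 0.53] 0.1791265450915107
         0,   0,   0,   0,   0,   0,   0]), array([25, 26, 27, 28, 29, 30, 31, 32, 33, 34, 35, 36, 37, 38, 39, 40, 41,
       42, 43, 44, 45])) [17.66 16.63 35.98] [ -8.19 -16.05  25.07]
((0.7855042219161987, 0.14386175572872162), 16.901412963867188)
shank 135
[  3.12 -10.15  63.86] [ 9.7   5.54 81.82] [ 8.61 -2.28 73.9 ]
```

View pics/w4.png

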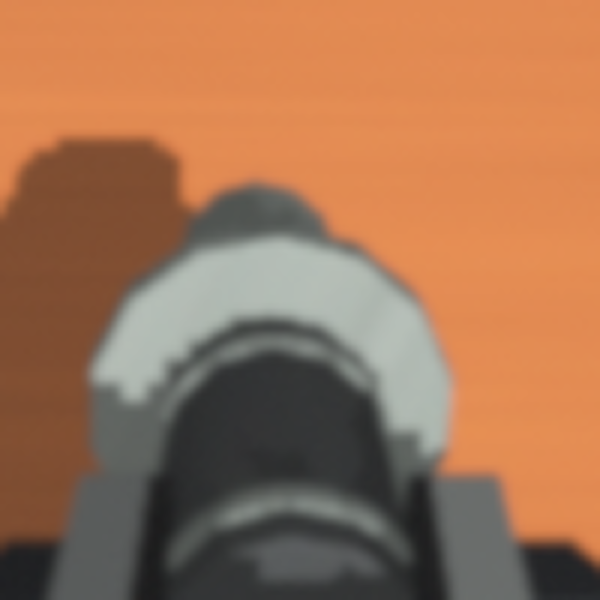

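The shank's foot arc is visible at crop (258,183), shifted left of the collar's centre (272): the pin leans about 0.04 rad in the jaws. Fit the foot arc and check the camera's own tilt from the table plane.

```bash
cat > foot.py <<'E'
from h import *
from scipy.ndimage import map_coordinates,gaussian_filter
from scipy.optimize import minimize
def tf(f): T=np.array(f['tool_from_camera']); return {**f,'P':T[:3,3],'Rm':T[:3,:3]}
def foot(f,z=.0822,span=45):
    g=tf(f); half,res=.02,.0001; I=gaussian_filter(rect(g,(0,0),z,half,res),(3,3,0))
    G=[np.gradient(I[...,k]) for k in range(3)]; t=np.radians(np.linspace(-span,span,91))
    def sc(p,r):
        ij=np.array([(p[0]+r*np.cos(t)+half)/res,(p[1]+r*np.sin(t)+half)/res])
        return -sum((map_coordinates(a,ij,order=1)*np.cos(t)+map_coordinates(b,ij,order=1)*np.sin(t))**2 for a,b in G).clip(0,None).__pow__(.5).mean()
    for r in (.0075,.009,.0105):
        b=min((sc((x,y),r),x,y) for x in np.arange(-.005,.0051,.0005) for y in np.arange(-.006,.0061,.0005))
        m=minimize(sc,b[1:],args=(r,),method='Nelder-Mead',options=dict(initial_simplex=np.array(b[1:])+np.array([[0,0],[.0004,0],[0,.0004]])))
        print('foot r',r,m.x*1000,m.fun)
def plane(f,lo,hi):
    P=cloud(tf(f)).reshape(-1,3); k=(P[:,2]>lo)&(P[:,2]<hi)&(abs(P[:,1])<.15); P=P[k]
    A=np.c_[P[:,:2],np.ones(len(P))]; c=np.linalg.lstsq(A,P[:,2],rcond=None)[0]
    k=abs(A@c-P[:,2])<.003; c=np.linalg.lstsq(A[k],P[k,2],rcond=None)[0]; print('plane slope x,y,z0',c,k.sum())
if __name__=='__main__':
    f=np.load('f4.npy',allow_pickle=True).item(); print(f['s']['tool_rot'])
    for s in (30,45): foot(f,span=s)
    plane(f,.18,.22)
E
python3 foot.py
```

```text
[ 1.79980016e+02 -7.66959956e-04 -1.79927246e+02]
foot r 0.0075 [-4.65749512  0.37489014] -8.166466048555813
foot r 0.009 [-0.04898758 -1.67942009] -7.456938623958265
foot r 0.0105 [-1.62642479 -1.65734539] -7.405362592171319
foot r 0.0075 [ 1.57254944 -1.66635895] -7.3891751323986945
foot r 0.009 [-0.07270489 -1.61343298] -7.40629415695772
foot r 0.0105 [-1.74361229 -1.62782822] -6.966612890946614
plane slope x,y,z0 [9.44110668e-04 6.03456941e-05 2.02191612e-01] 70670
```

Camera tilt is nil, so the lean is real; the foot arc suggests an 18 mm shank (to be tested by gauging). Move over hole1 and straighten the pin.

```bash
cat > go.py <<'E'
from h import *
import sys
# usage: go.py x y z of the foot target (mm): prints the mean pose and the tool-frame shift
ft=np.array([0.0,-1.65,82.7])
S=[]
for _ in range(4): manip.grab_frame('wrist'); s=manip.state(); S.append(np.r_[s['position']*1000,s['ft_force']]); r=s['tool_rot']
m=np.mean(S,0); Rt=R.from_euler('xyz',r,degrees=True).as_matrix()
F=m[:3]+Rt@ft
print('t',s['time_s'],'tcp',m[:3].round(2),'sd',np.std(S,0)[:3].round(2),'rot',np.round(r,2),'force',m[3:].round(1),'foot',F.round(2),'w',s['width'])
if len(sys.argv)>1: print('shift tool',(Rt.T@(np.array(sys.argv[1:4],float)-F)).round(2))
E
python3 -m handwheel '[[[-5.8,-42.4,0],[0,0,0],0],[[-5.8,-42.4,0],[0,0,0],0],[[-5.8,-42.4,0],[0,0,0],0],[[-5.8,-42.4,0],[0,0,0],0],[[-5.8,-42.4,0],[0,0,0],0],[[-5.8,-42.4,0],[-0.039,0,0],0],[[0,0,0],[0,0,0],0],[[0,0,0],[0,0,0],0]]'
python3 go.py 567.67 -132.88 75
```

```text
time_s: 11.5
position: [0.5679, -0.1348, 0.2019]
tool_rot: [177.7, -0.0, 180.0]
ft_force: [-0.9, 0.4, -1.1]
width: 0.017
grip_force: 58.9
t 11.7 tcp [ 567.85 -134.    202.01] sd [0.06 0.16 0.08] rot [ 1.7774e+02 -2.0000e-02 -1.7989e+02] force [-0.1 -0.2 -1. ] foot [ 567.82 -132.39  119.31] w 0.01719819616944109
shift tool [ 0.13 -2.23 44.25]
```

```bash
python3 -m handwheel '[[[0,-0.5,12],[0,0,0],0],[[0,-0.5,12],[0,0,0],0],[[0,-0.6,12],[0,0,0],0],[[0,-0.6,8],[0,0,0],0],[[0,0,0],[0,0,0],0],[[0,0,0],[0,0,0],0]]'
python3 go.py 567.67 -132.88 70
```

```text
time_s: 12.45
position: [0.5684, -0.136, 0.1583]
tool_rot: [177.8, 0.0, -180.0]
ft_force: [0.7, -0.2, -1.4]
width: 0.0171
grip_force: 58.9
t 12.65 tcp [ 568.51 -136.04  158.52] sd [0.04 0.03 0.04] rot [ 1.7778e+02  5.0000e-02 -1.7999e+02] force [ 0.3 -0.3 -1.4] foot [ 568.58 -134.48   75.82] w 0.017396990187380747
shift tool [0.92 1.38 5.88]
```

```bash
sed -i 's/def holes(f,c0,yaw0=-2.0,z=0.07):/def holes(f,c0,yaw0=-1.6,z=0.07,use=(0,1,2,3)):/; s/for o,r in zip(OFF,RAD):/for o,r in zip(OFF[list(use)],RAD[list(use)]):/' h.py
cat > rel.py <<'E'
from h import *
import sys
# usage: rel.py hole(1-4): foot minus hole in world mm, and shift in tool axes, from the picture alone
n=int(sys.argv[1]); use=[i for i in range(4) if i!=n-1]
ft=np.array([0.0,-1.65,82.7]); E=[]
for _ in range(3):
    f=grab('wrist'); s=f['s']; Rt=R.from_euler('xyz',s['tool_rot'],degrees=True).as_matrix()
    F=s['position']*1000+Rt@ft
    c,w,sc=holes(f,(.5695,-.0654),use=use); a=np.radians(w)
    H=np.r_[c+OFF[n-1]*np.array([-np.sin(a),np.cos(a)]),.07]*1000
    E.append(np.r_[F-H,c*1000,w,sc])
m=np.mean(E,0); print('t',s['time_s'],'foot-hole',m[:3].round(2),'sd',np.std(E,0)[:3].round(2),'gauge',m[3:].round(2),'force',s['ft_force'].round(1),'tool shift',(Rt.T@-m[:3]).round(2))
if len(sys.argv)>2: save(f,sys.argv[2])
E
python3 rel.py 1 pics/w5.png
```

```text
t 12.75 foot-hole [ 0.99 -1.28  5.76] sd [0.07 0.04 0.05] gauge [569.25 -65.65  -1.54 -60.61] force [-0.4 -0.2 -1.5] tool shift [0.99 1.05 5.8 ]
```

View pics/w5.png

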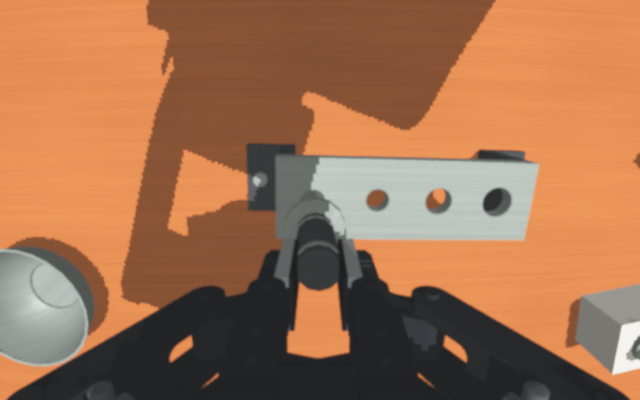

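The view shows the pin over hole1's place at about (318,205), with holes 2–4 at (377,200), (438,200), (497,202). Correct and touch down gently.

```bash
python3 -m handwheel '[[[0.9,1.1,2.5],[0,0,0],0],[[0,0,1.5],[0,0,0],0],[[0,0,0.6],[0,0,0],0],[[0,0,0.4],[0,0,0],0],[[0,0,0.4],[0,0,0],0],[[0,0,0.4],[0,0,0],0],[[0,0,0.4],[0,0,0],0],[[0,0,0],[0,0,0],0]]'; python3 go.py 567.67 -132.88 70
```

```text
time_s: 13.8
position: [0.5677, -0.1346, 0.1525]
tool_rot: [177.8, 0.1, -180.0]
ft_force: [0.9, -0.2, 5.3]
width: 0.0168
grip_force: 59.6
t 14.0 tcp [ 567.72 -134.65  152.5 ] sd [0.01 0.01 0.01] rot [ 1.7778e+02  6.0000e-02 -1.7999e+02] force [-0.5  0.5  5.2] foot [ 567.81 -133.09   69.8 ] w 0.017061645578955842
shift tool [ 0.14  0.22 -0.19]
```

Hole1 refuses it (≈6 N). Lift, step to hole2.

```bash
python3 -m handwheel '[[[0,0.2,-6],[0,0,0],0],[[-0.4,15,0.6],[0,0,0],0],[[-0.4,15,0.6],[0,0,0],0],[[-0.4,15,0.6],[0,0,0],0],[[0,0,0],[0,0,0],0],[[0,0,0],[0,0,0],0],[[0,0,0],[0,0,0],0]]'; python3 go.py 568.92 -87.90 70; python3 rel.py 2
```

```text
time_s: 14.88
position: [0.5685, -0.0899, 0.1579]
tool_rot: [177.8, 0.0, 180.0]
ft_force: [-0.3, -0.3, -1.3]
width: 0.0173
grip_force: 59.0
t 15.075 tcp [568.49 -89.93 157.87] sd [0.04 0.03 0.01] rot [177.76  -0.   179.98] force [ 0.  -0.3 -1. ] foot [568.49 -88.35  75.16] w 0.016920512172111917
shift tool [-0.43  0.24  5.18]
t 15.175 foot-hole [-0.24 -0.19  5.16] sd [0.03 0.06 0.01] gauge [569.28 -65.55  -1.57 -52.55] force [ 0.5 -0.4 -1.2] tool shift [-0.24 -0.01  5.16]
```

```bash
python3 -m handwheel '[[[-0.3,0.1,2.5],[0,0,0],0],[[0,0,1.5],[0,0,0],0],[[0,0,0.4],[0,0,0],0],[[0,0,0.4],[0,0,0],0],[[0,0,0.4],[0,0,0],0],[[0,0,0.4],[0,0,0],0],[[0,0,0],[0,0,0],0]]'; python3 go.py 568.92 -87.90 70
```

```text
time_s: 16.1
position: [0.569, -0.0892, 0.1525]
tool_rot: [177.8, 0.0, -180.0]
ft_force: [0.2, -0.7, 0.2]
width: 0.0171
grip_force: 59.2
t 16.3 tcp [568.95 -89.21 152.52] sd [0.   0.01 0.02] rot [ 1.7776e+02  3.0000e-02 -1.7999e+02] force [0.  0.5 1.5] foot [568.99 -87.63  69.81] w 0.0170854421550651
shift tool [ 0.07 -0.26 -0.2 ]
```

```bash
python3 -m handwheel '[[[0,-0.3,0.2],[0,0,0],0],[[0,0,0.2],[0,0,0],0],[[0,0,0.2],[0,0,0],0],[[0,0,0],[0,0,0],0]]'; python3 go.py 568.92 -87.90 70;
```

```text
time_s: 16.8
position: [0.5694, -0.0895, 0.1523]
tool_rot: [177.8, 0.1, -180.0]
ft_force: [0.2, 1.5, 6.3]
width: 0.0175
grip_force: 59.7
t 17.0 tcp [569.39 -89.5  152.36] sd [0.01 0.02 0.01] rot [ 1.7777e+02  8.0000e-02 -1.7999e+02] force [0.1 0.8 5.8] foot [569.51 -87.93  69.66] w 0.017061999002049785
shift tool [ 0.59  0.04 -0.34]
```

```bash
python3 -m handwheel '[[[0.6,0,0],[0,0,0],0],[[0.4,0,0],[0,0,0],0],[[-0.4,0.4,0],[0,0,0],0],[[0,-0.8,0],[0,0,0],0],[[0,0.4,0],[0,0,0],0],[[-0.5,0,0],[0,0,0],0],[[-0.5,0,0],[0,0,0],0],[[-0.5,0,0],[0,0,0],0],[[-0.5,0,0],[0,0,0],0],[[0,0,0],[0,0,0],0]]'; python3 go.py 568.92 -87.90 70;
```

```text
time_s: 18.25
position: [0.5706, -0.0896, 0.1523]
tool_rot: [177.8, 0.1, -180.0]
ft_force: [-0.4, 0.3, 6.0]
width: 0.0174
grip_force: 59.7
t 18.45 tcp [570.55 -89.65 152.28] sd [0.01 0.01 0.  ] rot [ 1.7778e+02  6.0000e-02 -1.7999e+02] force [-0.3  0.3  5.8] foot [570.63 -88.11  69.57] w 0.017075483703813947
shift tool [ 1.71  0.22 -0.42]
```

Hole2 refuses it, with a small search too. Step to hole3.

```bash
python3 -m handwheel '[[[0,0.2,-6],[0,0,0],0],[[0.2,15,0.6],[0,0,0],0],[[0.2,15,0.6],[0,0,0],0],[[0.1,15,0.6],[0,0,0],0],[[0,0,0],[0,0,0],0],[[0,0,0],[0,0,0],0],[[0,0,0],[0,0,0],0]]'; python3 go.py 570.18 -42.92 70; python3 rel.py 3
python3 - <<'E'
from foot import *
foot(grab('wrist'),span=35)
E
python3 pin.py | grep handle
```

```text
time_s: 19.32
position: [0.5697, -0.0448, 0.1576]
tool_rot: [177.8, 0.0, 180.0]
ft_force: [-0.5, -0.3, -1.2]
width: 0.0174
grip_force: 58.9
t 19.525 tcp [569.68 -44.87 157.63] sd [0.02 0.03 0.01] rot [177.76   0.   179.98] force [ 0.   0.2 -1.6] foot [569.69 -43.29  74.92] w 0.017342282926945406
shift tool [-0.49  0.18  4.93]
t 19.625 foot-hole [-0.32 -0.28  4.93] sd [0.01 0.05 0.01] gauge [569.34 -65.42  -1.61 -46.26] force [-0.5  1.  -1.5] tool shift [-0.32  0.08  4.94]
foot r 0.0075 [ 3.21117945 -1.47260723] -7.951880371037659
foot r 0.009 [ 1.66040955 -1.40062103] -7.884725967502184
foot r 0.0105 [ 0.10274715 -1.5984498 ] -7.66517739194538
('handle', -14) 588 [1.31 1.36] 2.3403843054381044
('handle', -7) 250 [0.39 1.7 ] 0.15804975660518306
('handle', 0) 202 [0.33 1.38] 0.1042070626110485
('handle', 7) 183 [0.32 1.08] 0.09689717941216713
('handle', 14) 169 [0.35 0.81] 0.10555717604431614
('handle', 21) 162 [0.64 0.59] 0.20538458699992734
```

```bash
python3 -m handwheel '[[[-0.5,0.0,2.5],[0,0,0],0],[[0,-0.1,1.5],[0,0,0],0],[[0,0,0.4],[0,0,0],0],[[0,0,0.4],[0,0,0],0],[[0,0,0.4],[0,0,0],0],[[0,0,0.4],[0,0,0],0],[[0,0,0],[0,0,0],0]]'; python3 go.py 570.18 -42.92 70
```

```text
time_s: 20.8
position: [0.5701, -0.0443, 0.152]
tool_rot: [177.8, -0.0, -180.0]
ft_force: [0.1, 0.3, -0.6]
width: 0.0173
grip_force: 58.9
t 21.0 tcp [570.14 -44.34 152.06] sd [0.01 0.02 0.02] rot [ 177.76    0.   -179.99] force [ 0.1 -0.3 -1.5] foot [570.14 -42.76  69.35] w 0.017028405156095938
shift tool [-0.04 -0.13 -0.65]
```

```bash
python3 -m handwheel '[[[0,-0.1,0.4],[0,0,0],0],[[0,0,0.4],[0,0,0],0],[[0,0,0.4],[0,0,0],0],[[0,0,0],[0,0,0],0]]'; python3 go.py 570.18 -42.92 70
```

```text
time_s: 21.5
position: [0.5701, -0.0444, 0.1508]
tool_rot: [177.8, -0.0, -180.0]
ft_force: [-0.1, -0.7, -0.9]
width: 0.0169
grip_force: 58.9
t 21.7 tcp [570.12 -44.38 150.81] sd [0.02 0.01 0.02] rot [ 177.76   -0.   -179.99] force [-0.2  0.2 -1.5] foot [570.12 -42.79  68.11] w 0.016971212796538408
shift tool [-0.06 -0.05 -1.89]
```

It enters hole3 freely. Continue down with vertical steps.

```bash
python3 -m handwheel '[[[0,-0.04,1],[0,0,0],0],[[0,-0.08,2],[0,0,0],0],[[0,-0.08,2],[0,0,0],0],[[0,-0.08,2],[0,0,0],0],[[0,-0.08,2],[0,0,0],0],[[0,0,0],[0,0,0],0]]'; python3 go.py 570.18 -42.92 70
```

```text
time_s: 22.45
position: [0.57, -0.0444, 0.1416]
tool_rot: [177.8, -0.0, -180.0]
ft_force: [1.0, -1.3, -2.7]
width: 0.0174
grip_force: 58.9
t 22.65 tcp [570.13 -44.39 141.82] sd [0.04 0.01 0.07] rot [ 1.7776e+02  1.0000e-02 -1.7999e+02] force [-0.2 -0.  -1.1] foot [570.14 -42.81  59.12] w 0.017264700168264095
shift tool [ -0.05   0.32 -10.88]
```

```bash
python3 -m handwheel '[[[0,-0.12,3],[0,0,0],0],[[0,-0.12,3],[0,0,0],0],[[0,-0.12,3],[0,0,0],0],[[0,-0.12,3],[0,0,0],0],[[0,-0.12,3],[0,0,0],0],[[0,0,0],[0,0,0],0]]'; python3 go.py 570.18 -42.92 25
```

```text
time_s: 23.4
position: [0.5699, -0.0444, 0.1265]
tool_rot: [177.8, -0.0, -180.0]
ft_force: [-1.0, -0.3, -0.9]
width: 0.0169
grip_force: 58.9
t 23.6 tcp [570.14 -44.41 126.82] sd [0.05 0.01 0.1 ] rot [ 1.7776e+02  1.0000e-02 -1.7999e+02] force [-0.1  0.  -1.8] foot [570.16 -42.83  44.12] w 0.017411367001781627
shift tool [-0.02 -0.84 19.1 ]
```

```bash
python3 -m handwheel '[[[0,-0.12,3],[0,0,0],0],[[0,-0.12,3],[0,0,0],0],[[0,-0.12,3],[0,0,0],0],[[0,-0.12,3],[0,0,0],0],[[0,-0.12,3],[0,0,0],0],[[0,-0.04,1],[0,0,0],0],[[0,0,0],[0,0,0],0]]'; python3 go.py 570.18 -42.92 25
```

```text
time_s: 24.48
position: [0.5701, -0.0444, 0.1107]
tool_rot: [177.8, -0.0, -180.0]
ft_force: [-1.1, 0.0, -2.2]
width: 0.017
grip_force: 59.0
t 24.675 tcp [570.19 -44.43 110.87] sd [0.02 0.01 0.05] rot [ 1.7776e+02  1.0000e-02 -1.7998e+02] force [-0.4 -0.1 -1.4] foot [570.2  -42.85  28.17] w 0.017261597137229204
shift tool [ 0.03 -0.19  3.17]
```

```bash
python3 -m handwheel '[[[0,-0.04,1],[0,0,0],0],[[0,-0.04,1],[0,0,0],0],[[0,0,0.4],[0,0,0],0],[[0,0,0.4],[0,0,0],0],[[0,0,0.3],[0,0,0],0],[[0,0,0.3],[0,0,0],0],[[0,0,0],[0,0,0],0]]'; python3 go.py 570.18 -42.92 25
```

```text
time_s: 25.55
position: [0.5702, -0.0444, 0.1076]
tool_rot: [177.8, 0.0, -180.0]
ft_force: [-0.9, 0.0, 1.9]
width: 0.017
grip_force: 59.2
t 25.75 tcp [570.15 -44.37 107.57] sd [0.01 0.01 0.01] rot [ 1.7776e+02  1.0000e-02 -1.7999e+02] force [-0.7  0.5  2.2] foot [570.17 -42.79  24.87] w 0.01723816873714632
shift tool [-0.01 -0.13 -0.14]
```

Collar seated at ≈4 N. Press slightly more, then release; opening only partly at first, then lift.

```bash
python3 -m handwheel '[[[0,0,0.3],[0,0,0],0],[[0,0,0],[0,0,0],0],[[0,0,0],[0,0,0],0.35],[[0,0,0],[0,0,0],0.5],[[0,0,0],[0,0,0],0.6],[[0,0,0],[0,0,0],0.7],[[0,0,0],[0,0,0],0.8],[[0,0,0],[0,0,0],0.8]]'; python3 go.py
python3 -m handwheel '[[[0,0.4,-10],[0,0,0],0.8],[[0,0.8,-20],[0,0,0],0.8],[[0,1.2,-30],[0,0,0],0.8],[[0,1.2,-30],[0,0,0],0.8],[[0,0,0],[0.039,0,0],0.8],[[0,0,0],[0,0,0],0.8],[[0,0,0],[0,0,0],0.8]]'
python3 - <<'E'
from h import *
f=grab('wrist'); print(f['s']['position'],f['s']['width'],f['s']['ft_force'])
save(f,'pics/w6.png'); P=cloud(f).reshape(-1,3); k=np.hypot(P[:,0]-.5702,P[:,1]+.043)<.03
q=P[k&(P[:,2]>.118)&(P[:,2]<.13)]; print('top',q.mean(0),np.median(q[:,2]))
q=P[k&(P[:,2]>.0735)&(P[:,2]<.0785)]; print('collar',cv2.minEnclosingCircle(q[:,:2].astype(np.float32)),np.median(q[:,2]))
E
```

```text
time_s: 26.75
position: [0.5701, -0.0444, 0.1071]
tool_rot: [177.8, -0.0, -180.0]
ft_force: [0.1, -0.4, -0.7]
width: 0.0682
grip_force: 0.0
t 26.95 tcp [570.12 -44.35 107.09] sd [0.02 0.01 0.01] rot [ 177.76   -0.   -179.99] force [-0.2 -0.   0.4] foot [570.12 -42.77  24.39] w 0.06835577640018031
time_s: 27.82
position: [0.5698, -0.0441, 0.1971]
tool_rot: [180.0, -0.0, -180.0]
ft_force: [0.6, 0.4, -0.5]
width: 0.0684
grip_force: 0.0
[ 0.56980501 -0.04411529  0.19707586] 0.06839181846360276 [ 0.64015248  0.38976155 -0.46633126]
top [ 0.56860886 -0.04316847  0.12345781] 0.12383241107306393
collar ((0.5694486498832703, -0.04313281178474426), 0.017033610492944717) 0.07589241058106866
```

View pics/w6.png

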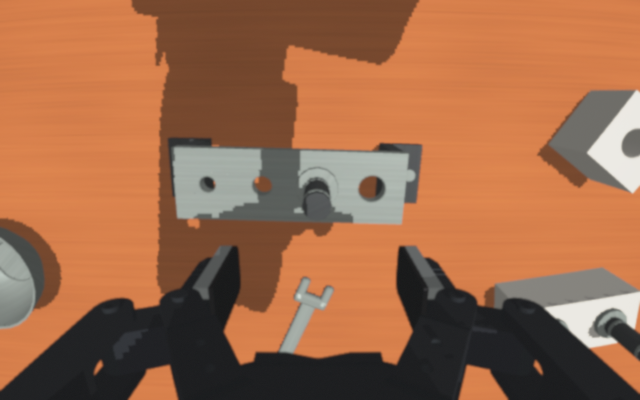

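The pin stands upright in hole3 at (317,195), with its collar top 76 mm above the table, so it sits flat on the plate. Nothing touches it.

```bash
python3 -c "
from station import manip; print(manip.hand_in())"
```

```text
the job is handed in; nothing more can be done
None
```

The pin's shank is 18 mm: hole1 and hole2 refused it at about 7 N, and it passed freely through hole3, where it now sits collar-down and released; the job is handed in (about 28 s used), though no verdict came back.

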